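# Change the eccentric weights on a fatigue exciter

### The job

Change over the weights on the fatigue exciter: pinch the two red side buttons of the orange quick-release cap together, lift the cap off the shaft and set it aside, then take the old red weight off the shaft and lay it flat in the grey scrap tray. Slide every brass weight down onto the shaft with its D-shaped bore matched to the flat (lobe over the yellow stripe), so that all of them lie flat on one another. Finally put the cap back on the shaft, fully home, with its buttons at the two notched sides of the shaft and both sprung out again, and leave the other things on the bench where they are.

Things in the scene. Friction and masses are not known exactly. Their poses are not given: they have to be found in the camera images.
- exciter: cream box 150 x 150 mm, 45 mm high, fixed. Origin: centre of its underside. On top a steel boss, 32 mm in diameter (44 at its foot), 12 mm high, then the upright shaft; a yellow stripe on its +x half shows the side of the shaft's flat.
- shaft_base (a point): foot of the fixed steel shaft, on its axis, on top of the boss (57 mm above the bench); z up, x to the flat. Shaft: 20 mm in diameter, flat at x = +5 mm all the way up, 56 mm tall; plain up to 38 mm (room for three weights), side notches at +y and -y from 38 to 48 mm (10 mm left between), head from 48 mm, tapered over its last 5 mm.
- cap_middle (a point): centre of the cap at the height of its buttons, 22 mm above its underside: a gripper closing here along the cap's y pinches both buttons. When pinched fully the catches inside clear the shaft's head: keep them pinched while lifting the cap off and while lowering it on until it stops on the shaft's tip; released there, they lock under the head.
- cap: orange cap, 44 (x) x 36 (y) x 34 mm high, about 0.16 kg, socket 23 x 23 mm and 18 mm deep below. Origin: centre of underside, z up. Red buttons on its +y and -y sides, 18 wide, 16 high, centred 22 mm up; 50 mm across when out, 39 when pinched. Fully home: underside 38 mm above shaft_base, y along the shaft's y, either way round. Starts latched there.
- button_l (a joint): cap's button on the +y side: 0 = sprung out (latched), 0.0055 m = pinched fully in; spring force 2 N at rest to 5 N.
- button_r (a joint): cap's button on the -y side: same values and spring.
- old_weight: red, worn weight: flat plate 12 mm thick, 36 mm wide with straight parallel long sides, 61 mm long, 0.13 kg. Origin: centre of the D bore, mid-thickness; x points to the lobe (plate from x = -17 to +44 mm, black dot at 29). Bore 22 mm in diameter, its flat on the lobe side at x = 6.2. Works either face up. Starts at the foot of the shaft, under the cap.
- weight_1: brass, new weight: flat plate 12 mm thick, 36 mm wide with straight parallel long sides, 61 mm long, 0.13 kg. Origin: centre of the D bore, mid-thickness; x points to the lobe (plate from x = -17 to +44 mm, black dot at 29). Bore 22 mm in diameter, its flat on the lobe side at x = 6.2. Works either face up. Starts flat on the mat; two or three of the four are there.
- weight_2: brass, new weight: flat plate 12 mm thick, 36 mm wide with straight parallel long sides, 61 mm long, 0.13 kg. Origin: centre of the D bore, mid-thickness; x points to the lobe (plate from x = -17 to +44 mm, black dot at 29). Bore 22 mm in diameter, its flat on the lobe side at x = 6.2. Works either face up. Starts flat on the mat; two or three of the four are there.
- weight_3: brass, new weight: flat plate 12 mm thick, 36 mm wide with straight parallel long sides, 61 mm long, 0.13 kg. Origin: centre of the D bore, mid-thickness; x points to the lobe (plate from x = -17 to +44 mm, black dot at 29). Bore 22 mm in diameter, its flat on the lobe side at x = 6.2. Works either face up. Starts flat on the mat; two or three of the four are there.
- weight_4: brass, new weight: flat plate 12 mm thick, 36 mm wide with straight parallel long sides, 61 mm long, 0.13 kg. Origin: centre of the D bore, mid-thickness; x points to the lobe (plate from x = -17 to +44 mm, black dot at 29). Bore 22 mm in diameter, its flat on the lobe side at x = 6.2. Works either face up. Starts flat on the mat; two or three of the four are there.
- scrap_tray: grey open tray, fixed, 190 mm (x) x 170 mm (y) outside, 30 mm high, walls and floor 4 to 5 mm. Origin: centre of its underside.
- mat: blue mat, fixed, 250 x 250 mm, 3 mm thick. Origin: centre of its underside.
- calliper: lying calliper, 160 mm long; leave alone
- test_bar_1: flat aluminium test bar, 112 x 20 x 5 mm; leave alone
- test_bar_2: flat aluminium test bar, 112 x 20 x 5 mm; leave alone
- tape_roll: green tape roll, 80 mm wide and 25 mm high; leave alone
Things that resemble listed ones, but are neither listed nor needed, are in the scene too. Several things have the shape of the cap; the one meant has the colours described above. Of the things that look like the old_weight, the smaller one is meant.

How it is judged:
On the way, in this order (a step that is already met when the one before it is completed fails the run):
1. both buttons of the cap are pinched in while it sits on the shaft (value of joint each of button_l, button_r above 0.004 m and distance between cap and shaft_base below 0.05 m), for 0.05 s.
2. the cap is off the shaft (horizontal distance between cap and shaft_base above 0.05 m), for 0.2 s.
3. the old red weight lies flat in the scrap tray (x of old_weight in the frame of scrap_tray between -0.085 and 0.085 m and y of old_weight in the frame of scrap_tray between -0.075 and 0.075 m and z of old_weight in the frame of scrap_tray below 0.02 m and (angle between old_weight's own z axis and vertical below 0.15 rad or angle between old_weight's own z axis and vertical above 2.99159 rad) and linear speed of old_weight below 0.03 m/s), for 0.3 s.
4. every brass weight lies flat on the shaft, bore matched to the flat, with the cap still off (horizontal distance between each of weight_1, weight_2, weight_3, weight_4 and shaft_base below 0.003 m and angle between the x axis of each of weight_1, weight_2, weight_3, weight_4 and the x axis of shaft_base, either way round below 0.35 rad and (angle between weight_1's own z axis and vertical below 0.06 rad or angle between weight_1's own z axis and vertical above 3.08159 rad) and z of weight_1 in the frame of shaft_base between 0.003 and 0.0325 m and linear speed of each of weight_1, weight_2, weight_3, weight_4 below 0.03 m/s and (angle between weight_2's own z axis and vertical below 0.06 rad or angle between weight_2's own z axis and vertical above 3.08159 rad) and z of weight_2 in the frame of shaft_base between 0.003 and 0.0325 m and (angle between weight_3's own z axis and vertical below 0.06 rad or angle between weight_3's own z axis and vertical above 3.08159 rad) and z of weight_3 in the frame of shaft_base between 0.003 and 0.0325 m and (angle between weight_4's own z axis and vertical below 0.06 rad or angle between weight_4's own z axis and vertical above 3.08159 rad) and z of weight_4 in the frame of shaft_base between 0.003 and 0.0325 m and horizontal distance between cap and shaft_base above 0.03 m), for 0.3 s.
5. the cap is home on the shaft with both buttons sprung out (horizontal distance between cap and shaft_base below 0.0035 m and z of cap in the frame of shaft_base between 0.035 and 0.041 m and angle between cap's own z axis and vertical below 0.08 rad and angle between the y axis of cap and the y axis of shaft_base, either way round below 0.3 rad and value of joint each of button_l, button_r below 0.002 m), for 0.3 s.
At the end, for the whole second after the job is handed in: All brass weights on the shaft: within 3 mm of its axis, bore matched to the flat, flat, stacked within three weights' height. Red weight flat in the scrap tray. Cap upright on the shaft, underside 35 to 41 mm above its foot, within 3.5 mm and 0.3 rad, both buttons out (under 2 mm). All at rest (all of step 3 and all of step 5 and horizontal distance between each of weight_1, weight_2, weight_3, weight_4 and shaft_base below 0.003 m and angle between the x axis of each of weight_1, weight_2, weight_3, weight_4 and the x axis of shaft_base, either way round below 0.35 rad and (angle between weight_1's own z axis and vertical below 0.06 rad or angle between weight_1's own z axis and vertical above 3.08159 rad) and z of weight_1 in the frame of shaft_base between 0.003 and 0.0325 m and linear speed of each of weight_1, weight_2, weight_3, weight_4, cap below 0.03 m/s and (angle between weight_2's own z axis and vertical below 0.06 rad or angle between weight_2's own z axis and vertical above 3.08159 rad) and z of weight_2 in the frame of shaft_base between 0.003 and 0.0325 m and (angle between weight_3's own z axis and vertical below 0.06 rad or angle between weight_3's own z axis and vertical above 3.08159 rad) and z of weight_3 in the frame of shaft_base between 0.003 and 0.0325 m and (angle between weight_4's own z axis and vertical below 0.06 rad or angle between weight_4's own z axis and vertical above 3.08159 rad) and z of weight_4 in the frame of shaft_base between 0.003 and 0.0325 m); the robot touches nothing.
It fails at once if a bystander (calliper, test bars, tape roll) is moved more than 4 cm (distance of any of calliper, test_bar_1, test_bar_2, tape_roll from where it was at the start of the episode above 0.04 m).
Of weight_1, weight_2, weight_3, weight_4 only 2 to 3 are there at a start; the rules pass over those that are not, and their reading is None.
At some moment in a run one of weight_1, weight_2, weight_3, weight_4, cap may be knocked a few centimetres aside while the robot is not near it.
It also fails if it takes over 210 s, if anything falls off the work surface, if the arm or the gripper's body presses on something with over 40 N, if the wrist force passes 120 N, or if a joint passes its speed limit or range.

### The arm

A 6-joint arm with a two-finger parallel gripper is mounted at the origin on the work surface. World frame = base frame: x ahead of the robot, y to its left, z up, the work surface at z = 0. Lengths are in m, angles in rad, forces in N, time in s.
With the tool pointing down it reaches from about 0.275 to 0.775 m from the base axis. Payload 14.6 kg.
Tool frame: the origin (TCP) lies at the very end of the fingers, on their centre line; the grasp point (between the pads) lies manip.grasp_offset behind it (manip.grasp_offset is the distance from the TCP to the grasp point, in m); z points along the fingers, x is the direction in which the jaws open and shut, and the axes are right-handed (so a half turn about z gives the same grasp; the last joint's range is limited). The gripper opens to 85 mm and grips with 20 to 120 N. Pads are 22 mm wide; open, the fingers measure 114 mm over their backs; the gripper's body (76 mm by 85 mm) begins 54 mm behind the grasp point. The pads swing forward as they close: fully open they stand 13 mm farther back than shut.
Start: joints at [1.082, 0.263, -0.048, 1.259, 0, 1.415], TCP at [0.172, 0.496, 0.231] pointing down, gripper open.
Joint ranges: [-2.65, 2.65], [-0.89, 1.7], [-1.18, 1.37], [-2.13, 2.11], [-1.35, 1.29], [-3.14, 3.14]. Speed limits (rad/s): [1.89, 1.89, 2.57, 2.79, 3.14, 3.14].

### API

Orientations are given as a rotation vector (axis times angle).
In Python, from bench import manip gives the robot as it stands.
- The arm moves only by the tool servo_tool, never from a script. Its argument "commands" is text: rows parted by semicolons, each of 7 numbers parted by spaces: the opening, from 0 (shut) to 1 (fully open), then the shift along the world's x, y, z scaled (see below), then the turn, a rotation vector about the world's x, y, z scaled (see below). In form: claw tx ty tz rx ry rz; .... A call has 1 to 8 rows; each row shifts and turns the commanded pose from where the row before left it; what a row does not reach is not made up. The controller multiplies each number of a shift by 500 mm and each number of a turn by 0.5 rad. A row lasts 1/8 s, in which the tool goes at most 62.5 mm and 10.7 degrees, less where a joint would pass 70% of its speed; a pose out of reach is approached as far as the arm can. A call with a number of a shift or a turn outside -1 to 1 is refused whole. A call with a gripper value outside its range is refused whole. The fingers move at their own pace and stop on an object; "grip_force" is the grip in N (left out, the last holds). Time passes only in rows, so rows that do not move let the fingers close. It gives the time, the measured TCP pose, the force and the opening at its end, in the units of the state.
- manip.sense(): the state, without advancing time (a new reading comes with each control period).
- manip.get_image(name): name is "scene" or "top"; returns the picture (384x512x3 uint8, red, green, blue); there is no depth.
- manip.calibration(name): a dict with "fx", "fy", "cx", "cy" (pixels), "pose" (4x4, takes a point from camera to world coordinates). Camera axes: x right, y down, z forward; pixel columns grow to the right and rows downward; lengths in m; the calibration is good to about 2 mm. A picture is of the moment at which its call begins. calibration takes no time and is no camera call.
- manip.finish_job(): hands the job in, once; it reports no verdict.
Trained networks look in the newest picture that a camera, given by its name, has taken for a name from the list of things; names that differ only in an ending like _2 or _b are one class to them, and where a whole thing is asked for, a point or a joint stands for the part that bears it (a point fixed in the world has none). Each returns a list of dicts, best first, with "score" (0 to 1); they miss things now and then, are a little off and sometimes report something else, mostly with a low value. They report only what shows in the picture. A call takes as long as a camera call. They do not tell look-alikes from the thing itself.
- manip.spot_in(camera, name): "point" ([x, y, z] in m, in the coordinates of the camera as it stood for that picture, good to about 4 mm: the middle of the surface that is visible of it).
The state is a dict: "time": time; "joints": joint angles; "joint_velocities": joint speeds; "joint_torque": joint torques, N m; "tool_pos": TCP position; "orientation": TCP orientation; "ft_force": force on the tool from outside, world axes, zero at the start; "wrist_torque": the same for the moment, N m; "grip_width": opening from 0.0 (shut) to 1.0 (fully open).
Only numpy, scipy, OpenCV 4.12 (cv2) and the standard library are available. Lean on these libraries where they do the work, as an engineer would, in place of code of your own. Each camera call takes 0.05 s, during which the arm holds its last target.

## Working session

There is one attempt and no reset: what is moved stays moved. The work goes in short steps, Python scripts to look and compute and a tool call to move; the robot and the scene stay as the last step left them, time stands still between calls to the robot, and variables do not carry over. Pictures are saved under pics/ and viewed, and the job is handed in when it is done.

Besides the shell and the picture viewer there is one more tool, called after "Request:" as name(argument=value, ...) on one line, values as JSON. servo_tool: Moves the arm, as the interface text tells. Shifts and turns lie within -1 to 1; 1 stands for 500 mm of shift or 0.5 rad of turn. Its arguments: {"type":"object","properties":{"commands":{"type":"string"},"grip_force":{"type":"number"}},"required":["commands"]}

```bash
mkdir -p pics; ls; cat > h.py <<'E'
from bench import manip
import numpy as np, cv2
def snap(name,fn):
    im=manip.get_image(name); cv2.imwrite('pics/'+fn,im[:,:,::-1]); return im
def proj(cam,P):
    c=manip.calibration(cam);T=np.linalg.inv(np.array(c['pose']));p=T[:3,:3]@np.array(P)+T[:3,3]
    return np.array([c['fx']*p[0]/p[2]+c['cx'],c['fy']*p[1]/p[2]+c['cy']])
def ray(cam,u,v,z):
    c=manip.calibration(cam);T=np.array(c['pose']);d=T[:3,:3]@np.array([(u-c['cx'])/c['fx'],(v-c['cy'])/c['fy'],1]);o=T[:3,3]
    return o+d*(z-o[2])/d[2]
def spot(cam,n):
    T=np.array(manip.calibration(cam)['pose'])
    return [(round(r['score'],2),np.round(T[:3,:3]@np.array(r['point'])+T[:3,3],4)) for r in manip.spot_in(cam,n)]
E
python3 - <<'E'
from h import *
s=manip.sense();print(s);print(manip.grasp_offset)
for c in('scene','top'):
    snap(c,c+'0.png');print(manip.calibration(c))
    for n in('cap','exciter','old_weight','weight_1','scrap_tray','mat'):print(c,n,spot(c,n))
E
```

```text
pics
{'time': 0.0, 'joints': array([ 1.08171057e+00,  2.63506737e-01, -4.89725685e-02,  1.25940489e+00,
        2.00063220e-05,  1.41551566e+00]), 'joint_velocities': array([-0.00023176,  0.00186221, -0.00153321,  0.0001846 , -0.0002491 ,
       -0.00029106]), 'joint_torque': array([ 7.49163428e-04, -6.37612152e+01,  3.84567297e+01,  1.38907746e-02,
       -1.54561503e-04,  1.06235515e-05]), 'tool_pos': array([0.17186101, 0.49576155, 0.23082042]), 'orientation': array([ 2.55923599e+00,  1.82125552e+00, -1.54255426e-03]), 'ft_force': array([-0.26175633, -0.12655114, -0.56766561]), 'wrist_torque': array([0.0311349 , 0.01951964, 0.020236  ]), 'grip_width': 1.0001547016127388}
0.0187
{'fx': 401.3095025927153, 'fy': 401.3095025927153, 'cx': 254.02285878837455, 'cy': 193.09423474861583, 'pose': array([[-0.70130562,  0.38296772, -0.60125382,  1.13119572],
       [ 0.71265964,  0.39668643, -0.57858112,  0.60039826],
       [ 0.01693134, -0.83425152, -0.55112406,  0.65919599],
       [ 0.        ,  0.        ,  0.        ,  1.        ]])}
scene cap [(0.89, array([0.5901, 0.0384, 0.1244])), (0
[... 911 characters left out ...]
 2.41703022e-03, -1.76329720e-01, -9.84328191e-01,
         9.47734712e-01],
       [ 0.00000000e+00,  0.00000000e+00,  0.00000000e+00,
         1.00000000e+00]])}
top cap [(0.82, array([ 0.554 , -0.137 ,  0.0366])), (0.71, array([0.5747, 0.0232, 0.1282])), (0.71, array([0.4546, 0.363 , 0.017 ]))]
top exciter [(0.78, array([0.5649, 0.0245, 0.0468]))]
top old_weight [(0.95, array([ 0.305 , -0.1515,  0.0209])), (0.37, array([0.6064, 0.0054, 0.0686]))]
top weight_1 [(0.81, array([0.4505, 0.3592, 0.0141])), (0.75, array([0.5501, 0.2501, 0.0198])), (0.63, array([0.4563, 0.2391, 0.0167]))]
top scrap_tray [(0.69, array([ 0.5119, -0.3098,  0.0006]))]
top mat [(0.84, array([0.5011, 0.2942, 0.0021]))]
```

View pics/scene0.png

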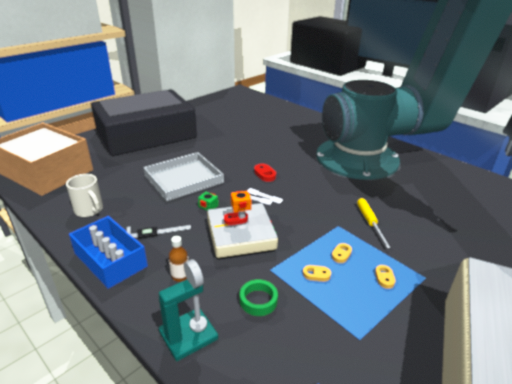

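View pics/top0.png

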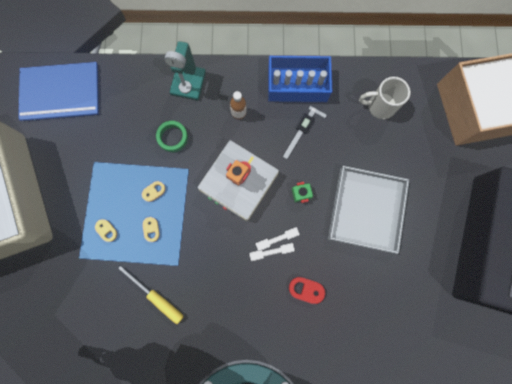

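Three brass weights are on the mat (top view: 153,191; 151,229; 106,231). The cap on the exciter is at (238,171) and the tray at (370,208). The large red decoy is at (307,291) and the green cap decoy at (303,192). I'll zoom in to get orientations.

```bash
python3 - <<'E'
import cv2,numpy as np
t=cv2.imread('pics/top0.png');s=cv2.imread('pics/scene0.png')
a=cv2.resize(t[130:230,188:288],(400,400),interpolation=cv2.INTER_CUBIC)
b=cv2.resize(t[160:270,75:195],(436,400),interpolation=cv2.INTER_CUBIC)[:, :400]
c=cv2.resize(s[180:265,200:285],(400,400),interpolation=cv2.INTER_CUBIC)
cv2.imwrite('pics/z1.png',np.hstack([a,c]));cv2.imwrite('pics/z2.png',b)
E
```

```text
(no output)
```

View pics/z1.png

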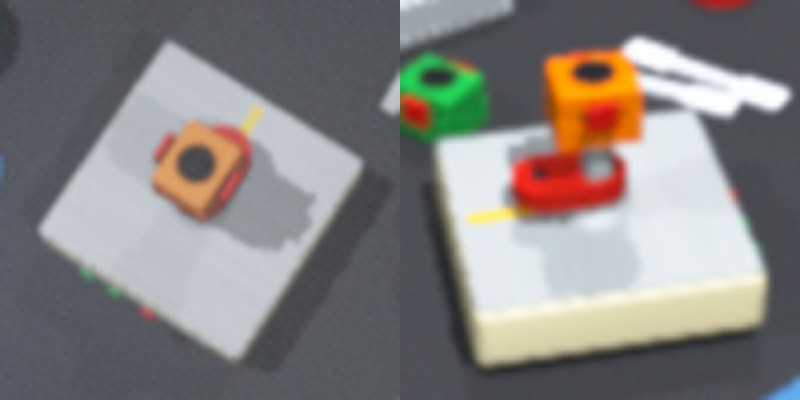

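View pics/z2.png

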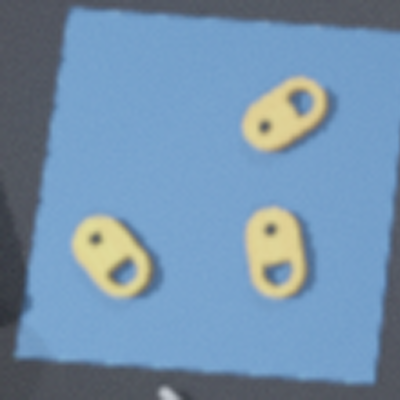

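```bash
cat > fit.py <<'E'
from h import *
from scipy.optimize import least_squares, minimize
def rot(y):return np.array([[np.cos(y),-np.sin(y)],[np.sin(y),np.cos(y)]])
def stad(n=40):
    a=np.linspace(-np.pi/2,np.pi/2,n); P=[(26+18*np.cos(t),18*np.sin(t)) for t in a]+[(1-18*np.cos(t),-18*np.sin(t)) for t in a]
    return np.array(P)/1000
S=stad()
def sil(cam,p,z0,z1,sc=8):
    q=S@rot(p[2]).T+p[:2]
    pts=np.array([proj(cam,[*a,z]) for z in(z0,z1) for a in q])
    return pts
def mask(im,kind):
    h=cv2.cvtColor(im,cv2.COLOR_RGB2HSV)
    if kind=='brass': return cv2.inRange(h,(15,70,110),(32,255,255))
    return cv2.inRange(h,(0,120,80),(6,255,255))|cv2.inRange(h,(172,120,80),(180,255,255))
def fitw(ims,guess,z0,kind='brass',yaw0s=(None,)):
    # soft-area fit at 4x upsampling, mask filled
    data=[]
    for cam,im in ims.items():
        u,v=proj(cam,[*guess[:2],z0+.006]).astype(int); r=26
        x0,y0=u-r,v-r
        m=mask(im,kind)[y0:y0+2*r,x0:x0+2*r]
        n,l,st,ce=cv2.connectedComponentsWithStats(m)
        if n<2: continue
        k=min(range(1,n),key=lambda i:np.hypot(*(ce[i]-r))-0.05*st[i,4]); m=(l==k).astype(np.uint8)
        c,_=cv2.findContours(m,cv2.RETR_EXTERNAL,cv2.CHAIN_APPROX_NONE); f=np.zeros_like(m);cv2.drawContours(f,c,-1,1,-1)
        big=cv2.GaussianBlur(cv2.resize(f.astype(np.float32),None,fx=8,fy=8,interpolation=cv2.INTER_LINEAR),(0,0),3)
        data.append((cam,x0,y0,big))
    def cost(p,only=None):
        s=0
        for cam,x0,y0,big in data:
            if only and cam!=only: continue
            P=(sil(cam,p,z0,z0+.012)-[x0,y0]+.5)*8-.5
            h=cv2.convexHull((P*16).astype(np.int32))
            r=np.zeros_like(big);cv2.fillConvexPoly(r,h,1.0,cv2.LINE_8,4)
            r=cv2.GaussianBlur(r,(0,0),5); s+=((r-big)**2).sum()
        return s
    best=None
    for y in ([guess[2]] if guess[2] is not None else np.arange(0,np.pi,.4)):
        x0=np.array([*guess[:2],y]); sim=np.vstack([x0,x0+[.006,0,0],x0+[0,.006,0],x0+[0,0,.25]])
        r=minimize(cost,x0,method='Nelder-Mead',options=dict(initial_simplex=sim,maxiter=120,xatol=1e-4,fatol=.5))
        if best is None or r.fun<best.fun:best=r
    out=[best.x]
    for cam in [d[0] for d in data]:
        x0=best.x; sim=np.vstack([x0,x0+[.004,0,0],x0+[0,.004,0],x0+[0,0,.1]])
        out.append(minimize(cost,x0,args=(cam,),method='Nelder-Mead',options=dict(initial_simplex=sim,maxiter=120,xatol=1e-4,fatol=.5)).x)
    return out,best.fun
E
python3 - <<'E'
from fit import *
np.set_printoptions(precision=4,suppress=True)
ims={c:cv2.imread(f'pics/{c}0.png')[:,:,::-1].copy() for c in('top','scene')}
tc=np.array([(168,40),(362,162),(236,360),(40,230)])/4+[188-.4,130-.4]
sc=np.array([(37,143),(292,114),(365,276),(76,316)])/4.706+[200-.4,180-.4]
def res(p,cams=('top','scene')):
    # corner order top image: A(168,40) B(362,162) C(236,360) D(40,230)
    L=np.array([[.075,.075],[.075,-.075],[-.075,-.075],[-.075,.075]])
    q=L@rot(p[2]).T+p[:2]; r=[]
    if 'top' in cams: r+=[proj('top',[*a,.045])-t for a,t in zip(q,tc)]
    if 'scene' in cams:
        P=[proj('scene',[*a,.045]) for a in q]
        r+=[min((a-t for a in P),key=np.linalg.norm) for t in sc]
    return np.concatenate(r)
for cams in (('top','scene'),('top',),('scene',)):
    r=least_squares(res,[.565,.025,-.567],args=(cams,));print(cams,r.x,r.fun)
for g in [(.4539,.3656),(.552,.2515),(.459,.245)]:
    o,f=fitw(ims,(*g,None),.003);print(f,*o)
print([np.round(ray('top',u,v,.01),3) for u,v in [(277,239),(303,192),(172,136),(307,291),(370,208),(150,290),(215,250),(238,105)]])
E
```

```text
('top', 'scene') [ 0.5812  0.026  -0.5628] [-0.5787 -0.8177  0.7343 -0.2799 -0.2602  0.1806 -1.791   0.1241 -1.0314
 -0.8662  0.4974 -1.4209  0.4116 -0.6608 -0.7063 -0.4228]
('top',) [ 0.5808  0.0248 -0.5629] [-0.1123 -0.6504  1.211  -0.1062  0.2242  0.3619 -1.3172  0.2987]
('scene',) [ 0.5828  0.0284 -0.5633] [-0.8915 -0.2295  0.7615 -0.802   0.72    0.1297 -0.5563  0.3965]Traceback (most recent call last):
  File "<stdin>", line 18, in <module>
  File "fit.py", line 41, in fitw
    r=minimize(cost,x0,method='Nelder-Mead',options=dict(initial_simplex=sim,maxiter=120,xatol=1e-4,fatol=.5))
    res = _minimize_neldermead(fun, x0, args, callback, bounds=bounds,
                               **options)
    fxcc = func(xcc)
    fx = function(np.copy(x), *(wrapper_args + args))
  File "fit.py", line 33, in cost
    P=(sil(cam,p,z0,z0+.012)-[x0,y0]+.5)*8-.5
       ~~~^^^^^^^^^^^^^^^^^^
  File "fit.py", line 10, in sil
    pts=np.array([proj(cam,[*a,z]) for z in(z0,z1) for a in q])
                  ~~~~^^^^^^^^^^^^
  File "h.py", line 6, in proj
    c=manip.calibration(cam);T=np.linalg.inv(np.array(c['pose']));p=T[:3,:3]@np.array(P)+T[:3,3]
ValueError: time passes only in moves, steps and waits
```

```bash
python3 - <<'E'
import re
s=open('h.py').read()
s=s.replace("def snap","_c={}\ndef cal(n):\n    if n not in _c:\n        c=manip.calibration(n);_c[n]=dict(c,T=np.linalg.inv(np.array(c['pose'])))\n    return _c[n]\ndef snap",1)
s=s.replace("c=manip.calibration(cam);T=np.linalg.inv(np.array(c['pose']));p=","c=cal(cam);T=c['T'];p=").replace("c=manip.calibration(cam);T=","c=cal(cam);T=")
open('h.py','w').write(s)
E
python3 - <<'E'
from fit import *
np.set_printoptions(precision=4,suppress=True)
ims={c:cv2.imread(f'pics/{c}0.png')[:,:,::-1].copy() for c in('top','scene')}
for g in [(.4539,.3656),(.552,.2515),(.459,.245)]:
    o,f=fitw(ims,(*g,None),.003);print(f,*o)
print([np.round(ray('top',u,v,.01),3) for u,v in [(277,239),(303,192),(172,136),(307,291),(370,208),(150,290),(215,250),(238,105)]])
print('cap top',proj('top',[.581,.026,.129]),proj('scene',[.581,.026,.129]),manip.sense()['time'])
E
```

```text
2308.25048828125 [0.4415 0.3508 0.7529] [0.4421 0.3493 0.8027] [0.4411 0.3514 0.7432]
2097.6611328125 [0.5615 0.2345 2.2056] [0.5619 0.2335 2.223 ] [0.5618 0.2352 2.2244]
2090.5234375 [0.4685 0.2486 3.3488] [0.4687 0.248  3.3614] [0.4684 0.2493 3.3507]
[array([ 0.434, -0.075,  0.01 ]), array([ 0.555, -0.142,  0.01 ]), array([0.703, 0.203, 0.01 ]), array([ 0.307, -0.149,  0.01 ]), array([ 0.515, -0.314,  0.01 ]), array([0.306, 0.238, 0.01 ]), array([0.405, 0.081, 0.01 ]), array([0.792, 0.029, 0.01 ])]
cap top [236.204  170.4756] [240.3824 194.671 ] 0.7
```

Request:
servo_tool(commands="1 .068 -.078 0 0 0 -.038;1 .068 -.078 0 0 0 -.038;1 .068 -.078 0 0 0 -.038;1 .068 -.078 0 0 0 -.038;1 .068 -.078 0 0 0 -.038;1 .068 -.078 0 0 0 -.038;1 .068 -.078 0 0 0 -.038;1 .068 -.078 0 0 0 -.038", grip_force=40)

```text
time: 1.7
tool_pos: [0.445, 0.1826, 0.2315]
orientation: [2.691, 1.621, 0.001]
ft_force: [0.4, 0.8, -0.0]
grip_width: 1.001
```

Request:
servo_tool(commands="1 .068 -.078 0 0 0 -.038;1 .068 -.078 0 0 0 -.038;1 .068 -.078 0 0 0 -.038;1 .068 -.078 0 0 0 -.038;1 0 0 0 0 0 0")

```text
time: 2.33
tool_pos: [0.5817, 0.0255, 0.2303]
orientation: [-2.753, -1.514, 0.001]
ft_force: [-1.4, 0.9, 0.4]
grip_width: 0.997
```

Request:
servo_tool(commands="1 0 0 -.09 0 0 0;1 0 0 -.09 0 0 0;1 0 0 -.09 0 0 0;1 0 0 0 0 0 0")

```text
time: 2.82
tool_pos: [0.5777, 0.0288, 0.0943]
orientation: [-2.747, -1.518, 0.007]
ft_force: [0.3, 0.6, 0.7]
grip_width: 0.995
```

```bash
python3 - <<'E'
from h import *
a=snap('top','t1.png')[120:220,188:288];b=snap('scene','s1.png')[150:265,190:290]
cv2.imwrite('pics/z3.png',np.hstack([cv2.resize(a,(400,400),interpolation=2),cv2.resize(b,(348,400),interpolation=2)])[:,:,::-1])
E
```

```text
(no output)
```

View pics/z3.png

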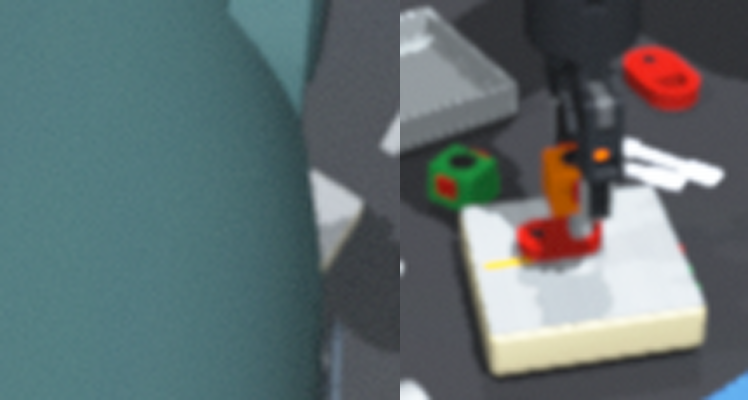

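The fingers straddle the orange cap (scene px around 237,200). The TCP drifted about 4 mm on the way down, so I'll correct that before pinching.

Request:
servo_tool(commands="1 0 0 0 0 0 0;1 0 0 0 0 0 0")

```text
time: 3.18
tool_pos: [0.5807, 0.028, 0.0976]
orientation: [2.749, 1.518, 0.003]
ft_force: [-0.0, -0.1, -0.5]
grip_width: 0.999
```

Request:
servo_tool(commands="1 0 0 0 0 0 0;1 0 0 0 0 0 0")

```text
time: 3.42
tool_pos: [0.5801, 0.028, 0.0965]
orientation: [2.75, 1.518, 0.0]
ft_force: [-0.0, 0.9, -0.2]
grip_width: 1.003
```

Request:
servo_tool(commands="1 0 0 0 0 0 0")

```text
time: 3.55
tool_pos: [0.58, 0.028, 0.0963]
orientation: [2.75, 1.518, -0.0]
ft_force: [-0.6, -0.0, -0.1]
grip_width: 0.997
```

Request:
servo_tool(commands="1 .003 -.004 0 0 0 0;0 0 0 0 0 0 0;0 0 0 0 0 0 0;0 0 0 0 0 0 0;0 0 0 0 0 0 0;0 0 0 0 0 0 0;0 0 0 0 0 0 0")

```text
time: 4.42
tool_pos: [0.5818, 0.0261, 0.0971]
orientation: [2.75, 1.518, 0.002]
ft_force: [-2.7, 0.8, 9.0]
grip_width: 0.431
```

```bash
python3 - <<'E'
from h import *
s=manip.sense();print(s['ft_force'],s['wrist_torque'],s['grip_width'])
b=snap('scene','s2.png')[150:265,190:290]
cv2.imwrite('pics/z4.png',cv2.resize(b,(520,598),interpolation=2)[:,:,::-1])
E
```

```text
[-2.69290704  0.78247143  9.04722745] [0.11062563 0.46049553 0.0229501 ] 0.4307111136218598
```

View pics/z4.png

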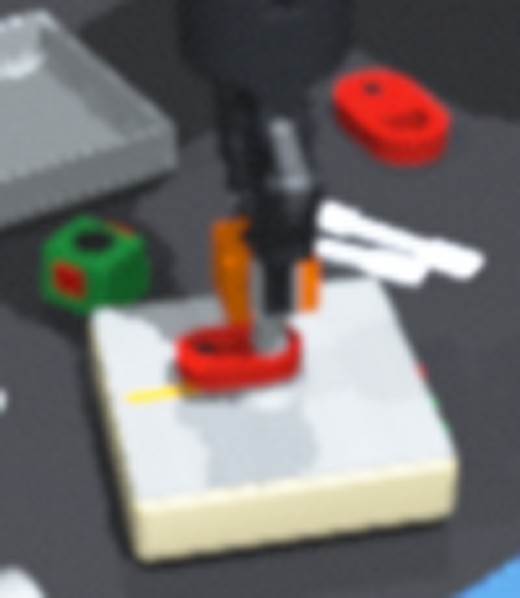

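Width is 0.431, so about 37–39 mm, and the side forces are small. That suggests both buttons are in. I'll lift gently and watch the force.

Request:
servo_tool(commands="0 0 0 .01 0 0 0;0 0 0 .01 0 0 0;0 0 0 0 0 0 0")

```text
time: 4.85
tool_pos: [0.5817, 0.026, 0.1066]
orientation: [2.75, 1.518, 0.001]
ft_force: [0.4, 0.9, -1.6]
grip_width: 0.433
```

Request:
servo_tool(commands="0 0 0 .03 0 0 0;0 0 0 .03 0 0 0;0 0 0 .04 0 0 0;0 0 0 .05 0 0 0;0 0 0 0 0 0 0")

```text
time: 5.48
tool_pos: [0.5826, 0.0259, 0.1835]
orientation: [2.748, 1.518, 0.005]
ft_force: [-0.4, 0.3, -1.8]
grip_width: 0.431
```

```bash
python3 - <<'E'
from h import *
s=manip.sense();print(s['ft_force'],s['tool_pos'],s['grip_width'])
b=snap('scene','s3.png')[100:265,170:310]
cv2.imwrite('pics/z5.png',cv2.resize(b,None,fx=4,fy=3.6,interpolation=2)[:,:,::-1])
E
```

```text
[-0.37031298  0.28821953 -1.80639516] [0.58257165 0.02592426 0.18351997] 0.43063404713527487
```

View pics/z5.png

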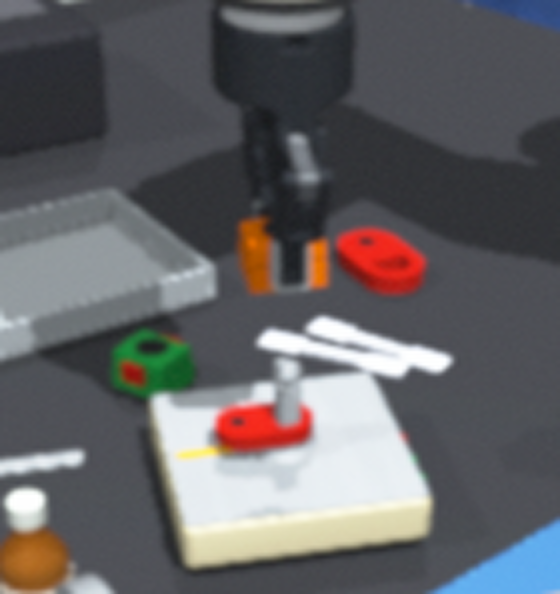

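The cap is off (scene px around 241,170), the shaft is bare and the red weight is at its foot. I'll set the cap down at about (0.41, 0.085).

Request:
servo_tool(commands="0 -.085 .03 0 0 0 0;0 -.085 .03 0 0 0 0;0 -.085 .03 -.02 0 0 0;0 -.088 .028 -.09 0 0 0;0 0 0 -.1 0 0 0;0 0 0 -.1 0 0 0;0 0 0 -.025 0 0 0;0 0 0 0 0 0 0")

```text
time: 6.52
tool_pos: [0.4101, 0.0846, 0.0141]
orientation: [-2.749, -1.518, 0.004]
ft_force: [-0.5, 0.6, -0.4]
grip_width: 0.434
```

Request:
servo_tool(commands="0 0 0 -.008 0 0 0;0 0 0 0 0 0 0")

```text
time: 6.78
tool_pos: [0.4116, 0.0846, 0.0115]
orientation: [2.75, 1.518, 0.001]
ft_force: [0.2, 0.4, -1.6]
grip_width: 0.432
```

Request:
servo_tool(commands="0 0 0 -.008 0 0 0;0 0 0 -.004 0 0 0;0 0 0 0 0 0 0")

```text
time: 7.15
tool_pos: [0.4113, 0.0846, 0.0051]
orientation: [-2.75, -1.519, 0.0]
ft_force: [-1.0, -0.2, -2.2]
grip_width: 0.435
```

Request:
servo_tool(commands="0 0 0 -.003 0 0 0;0 0 0 0 0 0 0")

```text
time: 7.4
tool_pos: [0.4113, 0.0846, 0.0036]
orientation: [-2.75, -1.519, 0.0]
ft_force: [-0.2, -0.8, -1.4]
grip_width: 0.43
```

Request:
servo_tool(commands="0 0 0 -.003 0 0 0;0 0 0 0 0 0 0")

```text
time: 7.65
tool_pos: [0.4114, 0.0847, 0.0023]
orientation: [2.75, 1.519, 0.0]
ft_force: [-2.0, 0.4, 4.7]
grip_width: 0.433
```

Request:
servo_tool(commands="1 0 0 0 0 0 0;1 0 0 0 0 0 0;1 0 0 0 0 0 0;1 0 0 .04 0 0 0;1 0 0 .1 0 0 0;1 0 0 .12 0 0 0;1 0 0 .1 0 0 0;1 0 0 0 0 0 0")

```text
time: 8.65
tool_pos: [0.4131, 0.0846, 0.1853]
orientation: [2.748, 1.517, 0.008]
ft_force: [0.1, -0.2, -1.4]
grip_width: 0.998
```

```bash
python3 - <<'E'
from h import *
s=manip.sense();print(s['ft_force'],s['tool_pos'],s['grip_width'])
b=snap('scene','s4.png')[120:320,170:430]
cv2.imwrite('pics/z6.png',cv2.resize(b,None,fx=3,fy=3,interpolation=2)[:,:,::-1])
print(spot('scene','cap'))
E
```

```text
[ 0.09185664 -0.1549929  -1.41529848] [0.41308757 0.0846198  0.1852803 ] 0.998370485698803
[(0.8, array([ 0.5622, -0.1251,  0.0257])), (0.54, array([0.4203, 0.0939, 0.0301]))]
```

View pics/z6.png

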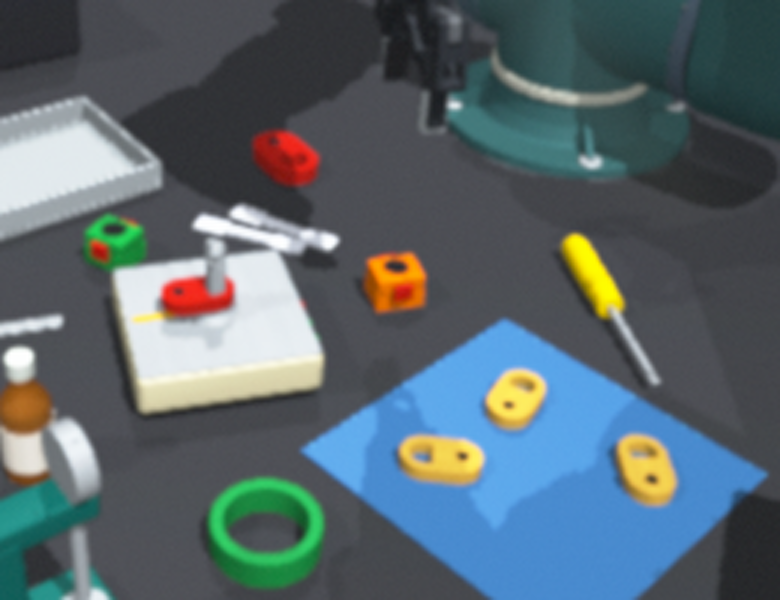

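The orange cap stands upright on the bench at scene px around (302,213). Next is the red weight.

Request:
servo_tool(commands="1 .09 -.033 0 0 0 0;1 .09 -.033 0 0 0 0;1 .09 -.033 0 0 0 0;1 .09 -.033 0 0 0 0;1 0 0 0 0 0 0;1 0 0 0 0 0 0;1 0 0 0 0 0 0")

```text
time: 9.62
tool_pos: [0.5903, 0.019, 0.1819]
orientation: [-2.749, -1.519, 0.001]
ft_force: [-1.0, 0.2, -0.4]
grip_width: 0.999
```

Request:
servo_tool(commands="1 .005 0 -.08 0 0 0;1 0 0 -.08 0 0 0;1 0 0 -.06 0 0 0;1 0 0 -.04 0 0 0;1 0 0 0 0 0 0;1 0 0 0 0 0 0;1 0 0 0 0 0 0")

```text
time: 10.5
tool_pos: [0.5943, 0.0186, 0.0533]
orientation: [2.749, 1.518, 0.002]
ft_force: [-0.1, 0.8, -1.1]
grip_width: 1.003
```

Request:
servo_tool(commands="0 0 0 0 0 0 0;0 0 0 0 0 0 0;0 0 0 0 0 0 0;0 0 0 0 0 0 0;0 0 0 0 0 0 0")

```text
time: 11.12
tool_pos: [0.5939, 0.0185, 0.0524]
orientation: [2.75, 1.518, 0.0]
ft_force: [-2.4, -0.5, 5.8]
grip_width: 0.409
```

```bash
python3 - <<'E'
from h import *
b=snap('scene','s5.png')[120:270,170:320]
cv2.imwrite('pics/z7.png',cv2.resize(b,None,fx=4,fy=4,interpolation=2)[:,:,::-1])
E
```

```text
(no output)
```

View pics/z7.png

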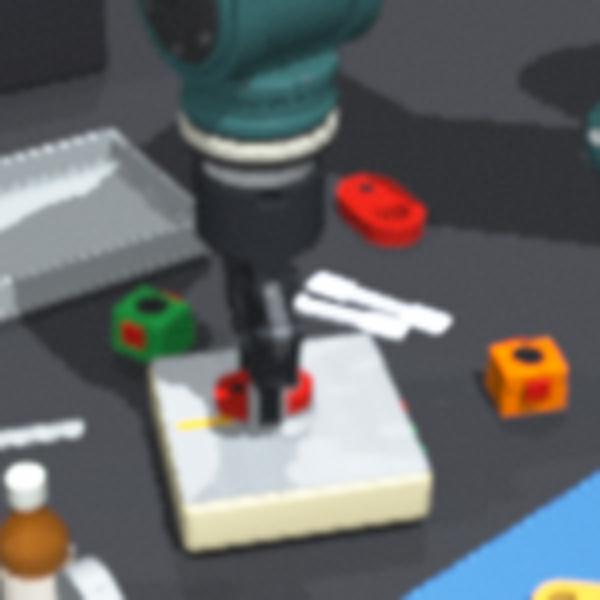

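The red weight is gripped across its sides. I'll lift it.

Request:
servo_tool(commands="0 0 0 .01 0 0 0;0 0 0 .02 0 0 0;0 0 0 .04 0 0 0;0 0 0 .04 0 0 0;0 0 0 .05 0 0 0;0 0 0 .05 0 0 0;0 0 0 0 0 0 0")

```text
time: 12.05
tool_pos: [0.5948, 0.0185, 0.1591]
orientation: [2.748, 1.518, 0.004]
ft_force: [0.4, 1.1, -1.6]
grip_width: 0.41
```

Request:
servo_tool(commands="0 -.0234 -.0945 0 0 0 0;0 -.0234 -.0945 0 0 0 0;0 -.0234 -.0945 0 0 0 0;0 -.0234 -.0945 0 0 0 0;0 -.0234 -.0945 0 0 0 0;0 -.0234 -.0945 0 0 0 0;0 -.0234 -.0945 0 0 0 0;0 0 0 0 0 0 0")

```text
time: 13.05
tool_pos: [0.5108, -0.3148, 0.1559]
orientation: [-2.752, -1.513, 0.001]
ft_force: [-0.3, 0.5, -1.8]
grip_width: 0.412
```

Request:
servo_tool(commands="0 0 0 -.1 0 0 0;0 0 0 -.1 0 0 0;0 0 0 -.06 0 0 0;0 0 0 -.03 0 0 0;0 0 0 0 0 0 0;0 0 0 0 0 0 0")

```text
time: 13.8
tool_pos: [0.5126, -0.3125, 0.0133]
orientation: [2.749, 1.518, 0.001]
ft_force: [-0.1, 0.2, -0.6]
grip_width: 0.411
```

Request:
servo_tool(commands="0 0 0 -.008 0 0 0;0 0 0 -.004 0 0 0;0 0 0 0 0 0 0")

```text
time: 14.18
tool_pos: [0.5119, -0.3122, 0.0062]
orientation: [-2.75, -1.518, -0.0]
ft_force: [-0.2, -0.1, -1.5]
grip_width: 0.409
```

Request:
servo_tool(commands="0 0 0 -.003 0 0 0;0 0 0 0 0 0 0")

```text
time: 14.42
tool_pos: [0.5119, -0.3121, 0.0046]
orientation: [-2.75, -1.518, 0.0]
ft_force: [-0.4, -0.6, -0.5]
grip_width: 0.412
```

Now I'll release and raise.

Request:
servo_tool(commands="1 0 0 0 0 0 0;1 0 0 0 0 0 0;1 0 0 0 0 0 0;1 0 0 .04 0 0 0;1 0 0 .1 0 0 0;1 0 0 .12 0 0 0;1 0 0 .1 0 0 0;1 0 0 0 0 0 0")

```text
time: 15.42
tool_pos: [0.5133, -0.3132, 0.1886]
orientation: [2.745, 1.516, 0.004]
ft_force: [0.2, 1.1, -0.1]
grip_width: 0.999
```

```bash
python3 - <<'E'
from fit import *
np.set_printoptions(precision=4,suppress=True)
ims={c:snap(c,c+'6.png') for c in('top','scene')}
b=ims['scene'][120:270,120:320];a=ims['top'][80:280,70:420]
cv2.imwrite('pics/z8.png',cv2.resize(a,None,fx=2.2,fy=2.2,interpolation=2)[:,:,::-1])
cv2.imwrite('pics/z9.png',cv2.resize(b,None,fx=3.5,fy=3.5,interpolation=2)[:,:,::-1])
for g in [(.4514,.36),(.5535,.2454),(.4553,.2458)]:
    o,f=fitw(ims,(*g,None),.003);print(f,*o)
print(manip.sense()['tool_pos'])
E
```

```text
1508.2601318359375 [0.4612 0.369  3.8807] [0.4614 0.3677 3.8874] [0.4611 0.3696 3.8822]
1579.5567626953125 [0.5613 0.2345 2.2029] [0.5621 0.2336 2.2503] [0.5616 0.2354 2.2168]
8464.3427734375 [0.4697 0.2487 3.3062] [0.4778 0.249  3.2563] [0.4687 0.2493 3.338 ]
[ 0.512  -0.3122  0.1846]
```

View pics/z8.png

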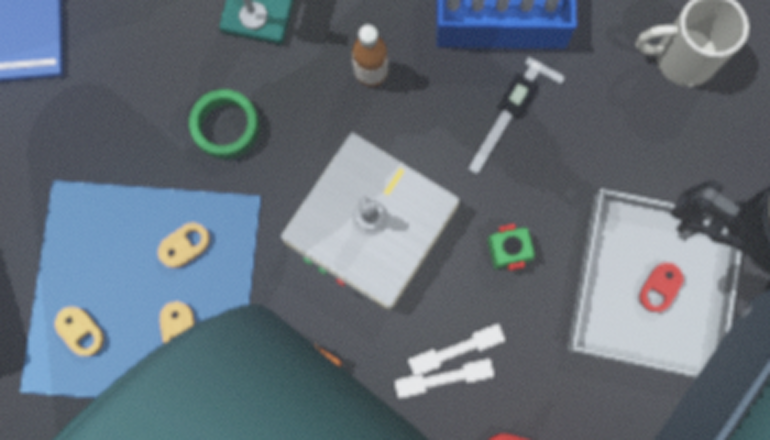

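View pics/z9.png

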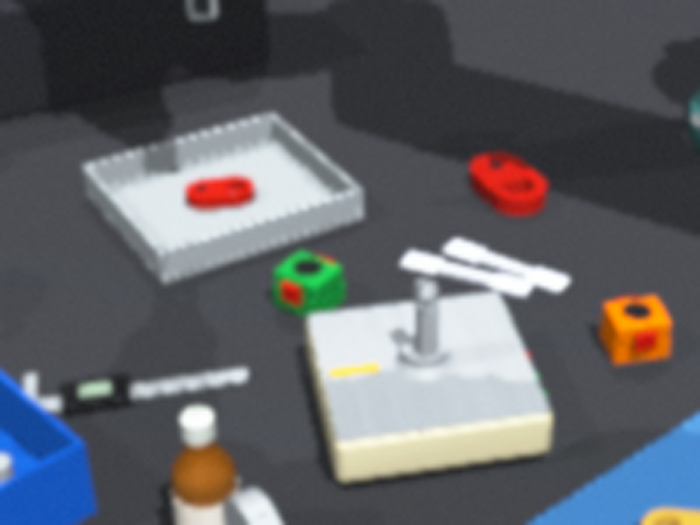

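Red weight lies flat in the tray (top px around 370,210), shaft bare, and weights unmoved. Now I'll go to weight A at (0.4514, 0.360) with the jaws lengthwise, to centre it mechanically.

Request:
servo_tool(commands="1 -.0087 .096 0 0 0 -.0364;1 -.0087 .096 0 0 0 -.0364;1 -.0087 .096 0 0 0 -.0364;1 -.0087 .096 0 0 0 -.0364;1 -.0087 .096 0 0 0 -.0364;1 -.0087 .096 0 0 0 -.0364;1 -.0087 .096 0 0 0 -.0364;1 -.0087 .096 0 0 0 -.0364")

```text
time: 16.52
tool_pos: [0.4761, 0.0734, 0.1833]
orientation: [-2.853, -1.313, 0.003]
ft_force: [1.0, -0.8, -0.0]
grip_width: 0.997
```

Request:
servo_tool(commands="1 -.0087 .096 0 0 0 -.0364;1 -.0087 .096 0 0 0 -.0364;1 -.0087 .096 0 0 0 -.0364;1 -.0087 .096 0 0 0 -.0364;1 -.0087 .096 0 0 0 -.0364;1 -.0087 .096 0 0 0 -.0364;1 0 0 0 0 0 0;1 0 0 0 0 0 0")

```text
time: 17.52
tool_pos: [0.4505, 0.3593, 0.1835]
orientation: [2.92, 1.157, -0.003]
ft_force: [-0.0, -0.3, 0.3]
grip_width: 1.002
```

Request:
servo_tool(commands="1 0 0 -.1 0 0 0;1 0 0 -.1 0 0 0;1 0 0 -.08 0 0 0;1 0 0 -.04 0 0 0;1 0 0 0 0 0 0;1 0 0 0 0 0 0")

```text
time: 18.27
tool_pos: [0.4516, 0.3595, 0.0256]
orientation: [-2.921, -1.156, -0.001]
ft_force: [0.9, -0.3, -0.6]
grip_width: 1.0
```

Request:
servo_tool(commands="1 0 0 -.02 0 0 0;1 0 0 -.016 0 0 0;1 0 0 0 0 0 0;0 0 0 0 0 0 0;0 0 0 0 0 0 0;0 0 0 0 0 0 0;0 0 0 0 0 0 0")

```text
time: 19.15
tool_pos: [0.4512, 0.3599, 0.0072]
orientation: [-2.921, -1.157, -0.001]
ft_force: [-2.7, -1.0, 7.2]
grip_width: 0.613
```

Request:
servo_tool(commands="0 0 0 0 0 0 0;0 0 0 0 0 0 0")

```text
time: 19.4
tool_pos: [0.4512, 0.3599, 0.0073]
orientation: [-2.921, -1.157, -0.001]
ft_force: [-2.3, -2.0, 6.8]
grip_width: 0.615
```

```bash
python3 - <<'E'
from h import *
b=snap('scene','s7.png')[190:340,270:430];print(manip.sense()['tool_pos'])
cv2.imwrite('pics/z10.png',cv2.resize(b,None,fx=4,fy=4,interpolation=2)[:,:,::-1])
E
```

```text
[0.45118675 0.35994996 0.00726061]
```

View pics/z10.png

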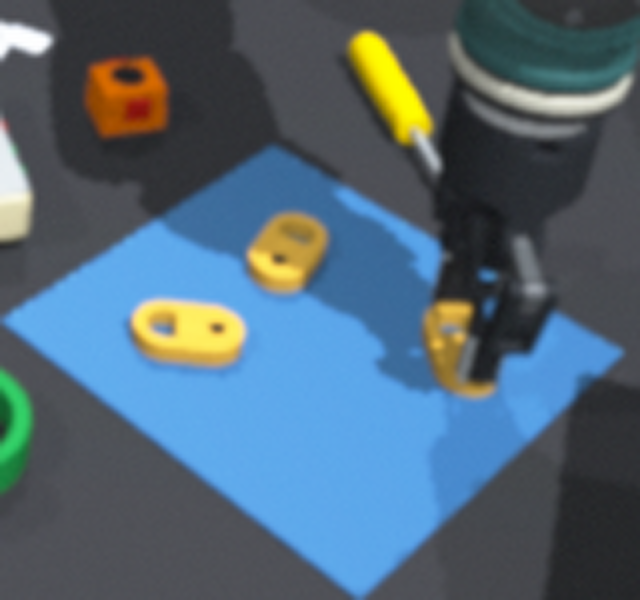

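The width reads 0.615, below what 61 mm should give, so I'll open and check.

Request:
servo_tool(commands="1 0 0 0 0 0 0;1 0 0 0 0 0 0;1 0 0 0 0 0 0;1 0 0 .04 0 0 0;1 0 0 .08 0 0 0;1 0 0 .08 0 0 0;1 0 0 0 0 0 0")

```text
time: 20.32
tool_pos: [0.4524, 0.3607, 0.1094]
orientation: [-2.92, -1.157, -0.007]
ft_force: [-0.6, 0.8, -0.1]
grip_width: 0.998
```

```bash
python3 - <<'E'
from fit import *
np.set_printoptions(precision=4,suppress=True)
ims={c:snap(c,c+'8.png') for c in('top','scene')}
cv2.imwrite('pics/z11.png',np.hstack([cv2.resize(ims['scene'][190:340,270:430],(640,600),interpolation=2)])[:,:,::-1])
for g in [(.4514,.36)]:
    o,f=fitw({'scene':ims['scene']},(*g,None),.003);print(f,*o)
print(manip.sense()['tool_pos'])
E
```

```text
413.1455383300781 [0.4425 0.3524 0.7605] [0.4425 0.3524 0.7605]
[0.451  0.3598 0.1064]
```

View pics/z11.png

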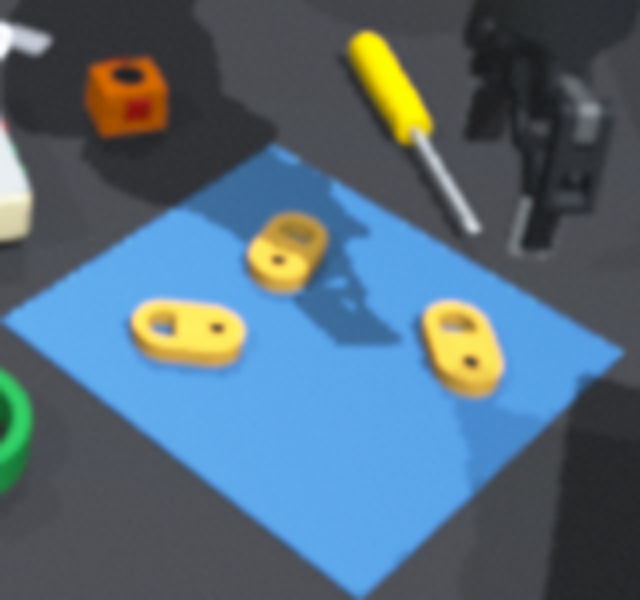

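The weight shifted by under 2 mm and is now centred on the TCP. The scene-camera bias matches the one seen at the exciter. I'll turn 90° and grip it across its sides.

Request:
servo_tool(commands="1 0 0 0 0 0 .349;1 0 0 0 0 0 .349;1 0 0 0 0 0 .349;1 0 0 0 0 0 .349;1 0 0 0 0 0 .349;1 0 0 0 0 0 .349;1 0 0 0 0 0 .349;1 0 0 0 0 0 .349")

```text
time: 21.42
tool_pos: [0.4504, 0.3595, 0.1052]
orientation: [-1.486, -2.767, 0.003]
ft_force: [-0.2, 0.2, 0.4]
grip_width: 0.996
```

Request:
servo_tool(commands="1 0 0 0 0 0 .349;1 0 0 -.07 0 0 0;1 0 0 -.07 0 0 0;1 0 0 -.04 0 0 0;1 0 0 -.02 0 0 0;1 0 0 0 0 0 0;1 0 0 0 0 0 0")

```text
time: 22.3
tool_pos: [0.4514, 0.3601, 0.0072]
orientation: [1.248, 2.883, 0.001]
ft_force: [-0.5, 0.9, -0.4]
grip_width: 0.997
```

Request:
servo_tool(commands="1 0 0 -.008 0 0 0;1 0 0 0 0 0 0;0 0 0 0 0 0 0;0 0 0 0 0 0 0;0 0 0 0 0 0 0;0 0 0 0 0 0 0;0 0 0 0 0 0 0")

```text
time: 23.18
tool_pos: [0.4511, 0.3599, 0.003]
orientation: [1.248, 2.883, 0.0]
ft_force: [-1.3, -1.0, 5.9]
grip_width: 0.41
```

Request:
servo_tool(commands="0 0 0 .02 0 0 0;0 0 0 .06 0 0 0;0 0 0 .08 0 0 0;0 0 0 .08 0 0 0;0 0 0 .08 0 0 0;0 0 0 0 0 0 0")

```text
time: 23.92
tool_pos: [0.4522, 0.3606, 0.1659]
orientation: [1.247, 2.88, 0.006]
ft_force: [0.0, 0.6, -2.7]
grip_width: 0.41
```

Request:
servo_tool(commands="0 .0355 -.0853 0 0 0 -.329;0 .0355 -.0853 0 0 0 -.329;0 .0355 -.0853 0 0 0 -.329;0 .0355 -.0853 0 0 0 -.329;0 .0355 -.0853 0 0 0 -.329;0 .0355 -.0853 0 0 0 -.329;0 .0355 -.0853 0 0 0 -.329;0 .0355 -.0853 0 0 0 -.329")

```text
time: 24.92
tool_pos: [0.593, 0.0172, 0.1619]
orientation: [-2.754, -1.51, 0.002]
ft_force: [0.3, 0.7, -2.0]
grip_width: 0.405
```

Request:
servo_tool(commands="0 0 0 0 0 0 0;0 0 0 0 0 0 0;0 0 0 0 0 0 0")

```text
time: 25.3
tool_pos: [0.5925, 0.0196, 0.1625]
orientation: [-2.749, -1.521, 0.001]
ft_force: [-0.0, 0.3, -1.8]
grip_width: 0.407
```

Request:
servo_tool(commands="0 .001 -.002 -.04 0 0 0;0 0 0 -.04 0 0 0;0 0 0 0 0 0 0;0 0 0 0 0 0 0")

```text
time: 25.8
tool_pos: [0.5937, 0.0181, 0.1234]
orientation: [2.749, 1.519, 0.001]
ft_force: [-0.2, -0.1, -1.4]
grip_width: 0.408
```

```bash
python3 - <<'E'
from h import *
b=snap('scene','s9.png')[140:250,180:300];print(manip.sense()['tool_pos'])
cv2.imwrite('pics/z12.png',cv2.resize(b,None,fx=5,fy=5,interpolation=2)[:,:,::-1])
E
```

```text
[0.59388794 0.0179897  0.12361105]
```

View pics/z12.png

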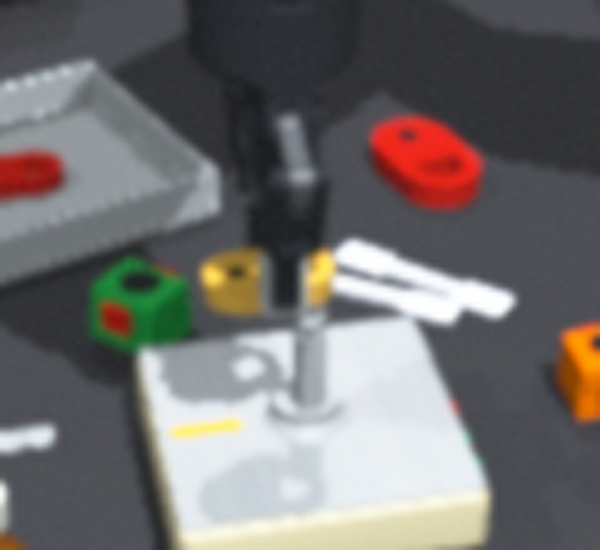

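The plate is held level over the shaft, with the bore near the tip. I'll descend in small steps while watching the force.

Request:
servo_tool(commands="0 -.0014 .0016 -.01 0 0 0;0 0 0 -.008 0 0 0;0 0 0 -.006 0 0 0;0 0 0 0 0 0 0")

```text
time: 26.35
tool_pos: [0.5927, 0.0185, 0.1104]
orientation: [-2.75, -1.518, 0.0]
ft_force: [-0.1, 0.5, -2.5]
grip_width: 0.406
```

Request:
servo_tool(commands="0 0 0 -.006 0 0 0;0 0 0 0 0 0 0")

```text
time: 26.6
tool_pos: [0.5926, 0.0191, 0.108]
orientation: [-2.749, -1.518, -0.001]
ft_force: [-3.6, 5.1, 6.6]
grip_width: 0.404
```

Request:
servo_tool(commands="0 -.0013 .0018 0 0 0 0;0 0 0 0 0 0 0")

```text
time: 26.85
tool_pos: [0.5922, 0.0195, 0.1079]
orientation: [-2.75, -1.518, -0.001]
ft_force: [-1.0, 2.5, 2.8]
grip_width: 0.409
```

Request:
servo_tool(commands="0 0 0 -.005 0 0 0;0 0 0 0 0 0 0")

```text
time: 27.1
tool_pos: [0.5915, 0.02, 0.1044]
orientation: [-2.748, -1.518, 0.001]
ft_force: [-2.7, 4.7, -3.2]
grip_width: 0.407
```

Request:
servo_tool(commands="0 -.001 .0025 -.004 0 0 0;0 0 0 -.004 0 0 0;0 0 0 0 0 0 0")

```text
time: 27.48
tool_pos: [0.5916, 0.0205, 0.1009]
orientation: [-2.75, -1.518, 0.001]
ft_force: [-2.5, 1.3, -3.6]
grip_width: 0.405
```

Request:
servo_tool(commands="0 -.001 .0005 -.008 0 0 0;0 0 0 -.01 0 0 0;0 0 0 -.01 0 0 0;0 0 0 0 0 0 0")

```text
time: 27.98
tool_pos: [0.591, 0.0208, 0.0867]
orientation: [-2.75, -1.518, 0.001]
ft_force: [0.2, 0.2, -1.3]
grip_width: 0.406
```

Request:
servo_tool(commands="0 0 0 -.02 0 0 0;0 0 0 -.02 0 0 0;0 0 0 -.01 0 0 0;0 0 0 0 0 0 0;0 0 0 0 0 0 0")

```text
time: 28.6
tool_pos: [0.5914, 0.0208, 0.0624]
orientation: [2.75, 1.518, 0.0]
ft_force: [-1.0, 0.6, -0.9]
grip_width: 0.407
```

Request:
servo_tool(commands="0 0 0 -.006 0 0 0;0 0 0 0 0 0 0;0 0 0 -.002 0 0 0;0 0 0 0 0 0 0")

```text
time: 29.1
tool_pos: [0.5912, 0.0209, 0.0581]
orientation: [-2.75, -1.518, 0.0]
ft_force: [-0.5, -0.2, -2.6]
grip_width: 0.407
```

Request:
servo_tool(commands="1 0 0 0 0 0 0;1 0 0 0 0 0 0;1 0 0 0 0 0 0;1 0 0 .04 0 0 0;1 0 0 .08 0 0 0;1 0 0 .08 0 0 0;1 0 0 .04 0 0 0;1 0 0 0 0 0 0")

```text
time: 30.1
tool_pos: [0.5919, 0.0208, 0.1794]
orientation: [2.749, 1.517, 0.003]
ft_force: [0.3, -0.4, -0.1]
grip_width: 1.001
```

```bash
python3 - <<'E'
from fit import *
np.set_printoptions(precision=4,suppress=True)
ims={c:snap(c,c+'10.png') for c in('top','scene')};print(manip.sense()['tool_pos'])
cv2.imwrite('pics/z13.png',cv2.resize(ims['scene'][170:300,180:380],None,fx=3.8,fy=3.8,interpolation=2)[:,:,::-1])
for g in [(.5535,.2454,2.2056),(.4685,.2486,3.3488)]:
    o,f=fitw({'scene':ims['scene']},g,.003);print(f,*o)
o,f=fitw({'scene':ims['scene']},(.582,.026,-.563),.057);print(f,*o)
print(spot('scene','cap'))
E
```

```text
[0.591  0.0209 0.1774]
515.3770751953125 [0.5617 0.2352 2.2119] [0.5617 0.2352 2.212 ]
355.95782470703125 [0.4686 0.2495 3.3443] [0.4686 0.2495 3.3443]
2846.6787109375 [ 0.5837  0.0282 -0.5748] [ 0.5837  0.0282 -0.5748]
[(0.9, array([0.4188, 0.0928, 0.0305])), (0.85, array([ 0.5649, -0.1219,  0.0259]))]
```

View pics/z13.png

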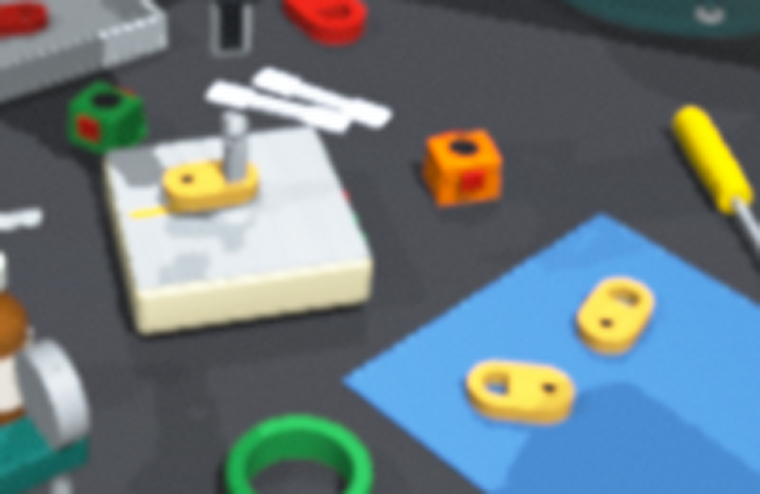

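Weight 1 is seated, with its lobe over the stripe (scene px around 236,218). Next is the middle weight at (0.455, 0.245).

Request:
servo_tool(commands="1 -.034 .056 0 0 0 -.2;1 -.034 .056 0 0 0 -.2;1 -.034 .056 0 0 0 -.2;1 -.034 .056 0 0 0 -.2;1 -.034 .056 0 0 0 -.2;1 -.034 .056 0 0 0 -.2;1 -.034 .056 0 0 0 -.2;1 -.034 .057 0 0 0 -.206")

```text
time: 31.25
tool_pos: [0.4541, 0.246, 0.1771]
orientation: [3.125, 0.317, -0.002]
ft_force: [-0.3, 0.2, 0.0]
grip_width: 1.002
```

Request:
servo_tool(commands="1 0 0 -.1 0 0 0;1 0 0 -.1 0 0 0;1 0 0 -.08 0 0 0;1 0 0 -.04 0 0 0;1 0 0 0 0 0 0;1 0 0 0 0 0 0")

```text
time: 32.0
tool_pos: [0.4553, 0.2454, 0.0186]
orientation: [-3.125, -0.322, -0.0]
ft_force: [-0.1, -0.3, 0.5]
grip_width: 0.996
```

Request:
servo_tool(commands="1 0 0 -.018 0 0 0;1 0 0 -.004 0 0 0;1 0 0 0 0 0 0;0 0 0 0 0 0 0;0 0 0 0 0 0 0;0 0 0 0 0 0 0;0 0 0 0 0 0 0")

```text
time: 32.88
tool_pos: [0.4553, 0.2454, 0.0077]
orientation: [-3.125, -0.323, -0.001]
ft_force: [-2.6, -0.8, 10.1]
grip_width: 0.613
```

Request:
servo_tool(commands="1 0 0 0 0 0 0;1 0 0 0 0 0 0;1 0 0 0 0 0 0;1 0 0 .04 0 0 0;1 0 0 .06 0 0 0;1 0 0 0 0 0 .3;1 0 0 0 0 0 .341;1 0 0 0 0 0 .349")

```text
time: 33.88
tool_pos: [0.4552, 0.2453, 0.0572]
orientation: [2.948, 1.087, -0.0]
ft_force: [-0.3, 0.5, 0.2]
grip_width: 0.999
```

Request:
servo_tool(commands="1 0 0 0 0 0 .36;1 0 0 0 0 0 .36;1 0 0 0 0 0 .36;1 0 0 0 0 0 .36;1 0 0 0 0 0 .36;1 0 0 0 0 0 .352;1 0 0 0 0 0 0;1 0 0 0 0 0 0")

```text
time: 34.88
tool_pos: [0.4552, 0.2453, 0.0571]
orientation: [-1.986, -2.434, 0.0]
ft_force: [0.2, 0.3, 0.6]
grip_width: 0.998
```

Request:
servo_tool(commands="1 0 0 -.05 0 0 .008;1 0 0 -.04 0 0 0;1 0 0 -.014 0 0 0;1 0 0 -.003 0 0 0;1 0 0 0 0 0 0;1 0 0 0 0 0 0")

```text
time: 35.62
tool_pos: [0.4556, 0.2455, 0.0042]
orientation: [1.977, 2.441, 0.001]
ft_force: [0.4, 0.7, -0.4]
grip_width: 1.002
```

Request:
servo_tool(commands="0 0 0 0 0 0 0;0 0 0 0 0 0 0;0 0 0 0 0 0 0;0 0 0 0 0 0 0;0 0 0 0 0 0 0")

```text
time: 36.25
tool_pos: [0.4553, 0.2454, 0.004]
orientation: [1.976, 2.442, 0.0]
ft_force: [-1.6, -0.5, 5.6]
grip_width: 0.409
```

Request:
servo_tool(commands="0 0 0 .02 0 0 0;0 0 0 .06 0 0 0;0 0 0 .08 0 0 0;0 0 0 .08 0 0 0;0 0 0 .06 0 0 0;0 0 0 0 0 0 0")

```text
time: 37.0
tool_pos: [0.4562, 0.2457, 0.1559]
orientation: [1.975, 2.44, 0.005]
ft_force: [0.3, -0.1, -1.4]
grip_width: 0.409
```

Request:
servo_tool(commands="0 .034 -.0561 0 0 0 -.193;0 .034 -.0561 0 0 0 -.193;0 .034 -.0561 0 0 0 -.193;0 .034 -.0561 0 0 0 -.193;0 .034 -.0561 0 0 0 -.193;0 .034 -.0561 0 0 0 -.193;0 .034 -.0561 0 0 0 -.193;0 .034 -.0561 0 0 0 -.195")

```text
time: 38.0
tool_pos: [0.5911, 0.02, 0.1526]
orientation: [-2.753, -1.512, 0.002]
ft_force: [0.5, 0.9, -1.6]
grip_width: 0.407
```

Request:
servo_tool(commands="0 0 0 0 0 0 0;0 0 0 -.04 0 0 0;0 0 0 -.02 0 0 0;0 0 0 0 0 0 0;0 0 0 0 0 0 0")

```text
time: 38.62
tool_pos: [0.5913, 0.0213, 0.1241]
orientation: [2.751, 1.517, 0.001]
ft_force: [0.4, -0.2, -1.3]
grip_width: 0.404
```

Request:
servo_tool(commands="0 0 -.001 -.012 0 0 0;0 0 0 -.008 0 0 0;0 0 0 -.008 0 0 0;0 0 0 0 0 0 0")

```text
time: 39.12
tool_pos: [0.591, 0.0205, 0.1093]
orientation: [-2.751, -1.517, 0.001]
ft_force: [0.2, 0.1, -1.0]
grip_width: 0.41
```

Request:
servo_tool(commands="0 0 0 -.006 0 0 0;0 0 0 -.004 0 0 0;0 0 0 0 0 0 0")

```text
time: 39.5
tool_pos: [0.5911, 0.0204, 0.1045]
orientation: [-2.751, -1.517, 0.0]
ft_force: [-0.7, 0.6, -1.3]
grip_width: 0.408
```

Request:
servo_tool(commands="0 0 0 -.01 0 0 0;0 0 0 -.02 0 0 0;0 0 0 -.02 0 0 0;0 0 0 -.014 0 0 0;0 0 0 0 0 0 0;0 0 0 0 0 0 0")

```text
time: 40.25
tool_pos: [0.5911, 0.0205, 0.0727]
orientation: [-2.751, -1.517, 0.0]
ft_force: [-1.9, 0.7, -3.2]
grip_width: 0.405
```

Request:
servo_tool(commands="0 0 0 -.003 0 0 0;0 0 0 0 0 0 0;1 0 0 0 0 0 0;1 0 0 0 0 0 0;1 0 0 0 0 0 0;1 0 0 .04 0 0 0;1 0 0 .08 0 0 0;1 0 0 .06 0 0 0")

```text
time: 41.25
tool_pos: [0.5914, 0.0204, 0.1627]
orientation: [2.751, 1.516, 0.001]
ft_force: [-0.0, 0.7, -0.7]
grip_width: 0.998
```

Request:
servo_tool(commands="1 0 0 .03 0 0 0;1 0 0 0 0 0 0")

```text
time: 41.5
tool_pos: [0.5916, 0.0204, 0.1764]
orientation: [2.751, 1.516, 0.001]
ft_force: [0.0, 0.4, -0.2]
grip_width: 1.0
```

```bash
python3 - <<'E'
from fit import *
np.set_printoptions(precision=4,suppress=True)
ims={c:snap(c,c+'11.png') for c in('top','scene')};print(manip.sense()['tool_pos'])
cv2.imwrite('pics/z14.png',cv2.resize(ims['scene'][170:300,180:380],None,fx=3.8,fy=3.8,interpolation=2)[:,:,::-1])
o,f=fitw({'scene':ims['scene']},(.5535,.2454,2.2056),.003);print(f,*o)
print(spot('scene','cap'))
E
```

```text
[0.5908 0.0205 0.175 ]
515.3770751953125 [0.5617 0.2352 2.2119] [0.5617 0.2352 2.212 ]
[(0.73, array([0.4195, 0.0925, 0.0312])), (0.51, array([ 0.5597, -0.1202,  0.0267]))]
```

View pics/z14.png

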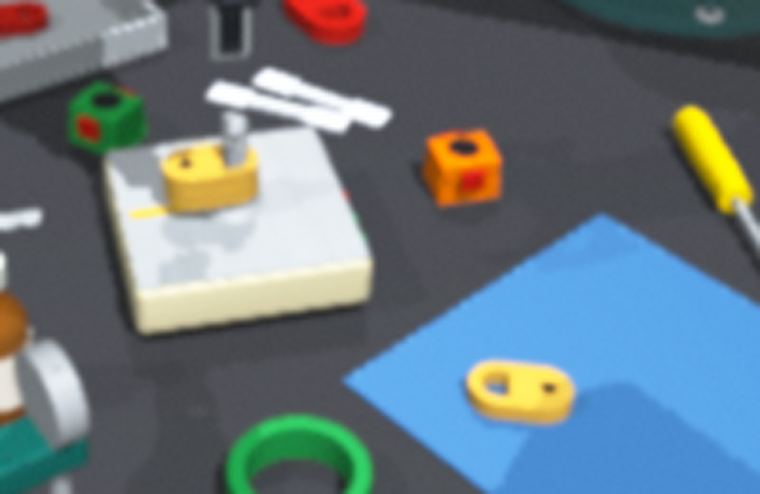

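Two are stacked flat. Last weight: centre (0.5535, 0.2454).

Request:
servo_tool(commands="1 -.0093 .0562 0 0 0 .3;1 -.0093 .0562 0 0 0 .3;1 -.0093 .0562 0 0 0 .3;1 -.0093 .0562 0 0 0 .3;1 -.0093 .0562 0 0 0 .3;1 -.0093 .0562 0 0 0 .3;1 -.0093 .0562 0 0 0 .3;1 -.0093 .0562 0 0 0 .302")

```text
time: 42.65
tool_pos: [0.5534, 0.246, 0.175]
orientation: [-1.405, -2.808, 0.002]
ft_force: [-0.4, 0.2, 1.2]
grip_width: 0.999
```

Request:
servo_tool(commands="1 0 0 -.1 0 0 0;1 0 0 -.1 0 0 0;1 0 0 -.08 0 0 0;1 0 0 -.04 0 0 0;1 0 0 0 0 0 0;1 0 0 0 0 0 0")

```text
time: 43.4
tool_pos: [0.5542, 0.2453, 0.0166]
orientation: [1.413, 2.806, 0.0]
ft_force: [0.6, -0.1, 0.1]
grip_width: 1.0
```

Request:
servo_tool(commands="1 0 0 -.016 0 0 0;1 0 0 -.002 0 0 0;1 0 0 0 0 0 0;0 0 0 0 0 0 0;0 0 0 0 0 0 0;0 0 0 0 0 0 0;0 0 0 0 0 0 0")

```text
time: 44.28
tool_pos: [0.5542, 0.2453, 0.0078]
orientation: [1.413, 2.805, 0.001]
ft_force: [-1.5, -1.6, 8.4]
grip_width: 0.612
```

Request:
servo_tool(commands="1 0 0 0 0 0 0;1 0 0 0 0 0 0;1 0 0 0 0 0 0;1 0 0 .04 0 0 0;1 0 0 .06 0 0 0;1 0 0 0 0 0 .3;1 0 0 0 0 0 .341;1 0 0 0 0 0 .349")

```text
time: 45.28
tool_pos: [0.554, 0.2452, 0.0572]
orientation: [0.674, 3.068, -0.0]
ft_force: [-0.6, -0.1, -0.1]
grip_width: 1.002
```

Request:
servo_tool(commands="1 0 0 0 0 0 .36;1 0 0 0 0 0 .36;1 0 0 0 0 0 .36;1 0 0 0 0 0 .36;1 0 0 0 0 0 .36;1 0 0 0 0 0 .352;1 0 0 0 0 0 0;1 0 0 0 0 0 0")

```text
time: 46.28
tool_pos: [0.554, 0.2453, 0.0571]
orientation: [0.979, -2.985, -0.0]
ft_force: [0.3, 0.4, 0.5]
grip_width: 0.998
```

Request:
servo_tool(commands="1 0 0 -.05 0 0 .007;1 0 0 -.04 0 0 0;1 0 0 -.014 0 0 0;1 0 0 -.003 0 0 0;1 0 0 0 0 0 0;1 0 0 0 0 0 0")

```text
time: 47.02
tool_pos: [0.5544, 0.2454, 0.0043]
orientation: [-0.99, 2.981, -0.0]
ft_force: [-0.0, 0.2, -0.1]
grip_width: 1.0
```

Request:
servo_tool(commands="0 0 0 0 0 0 0;0 0 0 0 0 0 0;0 0 0 0 0 0 0;0 0 0 0 0 0 0;0 0 0 0 0 0 0")

```text
time: 47.65
tool_pos: [0.5541, 0.2452, 0.0039]
orientation: [-0.991, 2.981, -0.0]
ft_force: [-1.2, 0.4, 5.4]
grip_width: 0.408
```

Request:
servo_tool(commands="0 0 0 .02 0 0 0;0 0 0 .06 0 0 0;0 0 0 .08 0 0 0;0 0 0 .08 0 0 0;0 0 0 .06 0 0 0;0 0 0 0 0 0 0")

```text
time: 48.4
tool_pos: [0.555, 0.2456, 0.1562]
orientation: [-0.989, 2.977, -0.0]
ft_force: [0.4, -0.0, -1.9]
grip_width: 0.405
```

Request:
servo_tool(commands="0 .0046 -.0281 0 0 0 -.347;0 .0046 -.0281 0 0 0 -.347;0 .0046 -.0281 0 0 0 -.347;0 .0046 -.0281 0 0 0 -.347;0 .0046 -.0281 0 0 0 -.347;0 .0046 -.0281 0 0 0 -.347;0 .0046 -.0281 0 0 0 -.347;0 .0046 -.0281 0 0 0 -.347")

```text
time: 49.4
tool_pos: [0.5719, 0.1323, 0.1526]
orientation: [-1.153, -2.921, 0.001]
ft_force: [0.3, 0.1, -1.0]
grip_width: 0.411
```

Request:
servo_tool(commands="0 .0046 -.0281 0 0 0 -.347;0 .0046 -.0281 0 0 0 -.347;0 .0046 -.0281 0 0 0 -.347;0 .0046 -.0281 0 0 0 -.347;0 .0046 -.0281 0 0 0 -.347;0 .0046 -.0281 0 0 0 -.347;0 .0046 -.0281 0 0 0 -.347;0 .0046 -.0281 0 0 0 -.347")

```text
time: 50.4
tool_pos: [0.5903, 0.02, 0.1527]
orientation: [-2.755, -1.508, 0.002]
ft_force: [-0.1, -0.1, -0.8]
grip_width: 0.409
```

Request:
servo_tool(commands="0 0 0 0 0 0 0;0 0 0 -.04 0 0 0;0 0 0 -.02 0 0 0;0 0 0 0 0 0 0;0 0 0 0 0 0 0")

```text
time: 51.02
tool_pos: [0.591, 0.0206, 0.1241]
orientation: [2.751, 1.518, 0.001]
ft_force: [1.0, 0.1, -1.3]
grip_width: 0.406
```

Request:
servo_tool(commands="0 0 0 -.012 0 0 0;0 0 0 -.008 0 0 0;0 0 0 -.008 0 0 0;0 0 0 0 0 0 0")

```text
time: 51.52
tool_pos: [0.5906, 0.0204, 0.1093]
orientation: [-2.751, -1.516, 0.001]
ft_force: [-0.3, -0.2, -1.0]
grip_width: 0.409
```

Request:
servo_tool(commands="0 0 0 -.006 0 0 0;0 0 0 -.004 0 0 0;0 0 0 0 0 0 0")

```text
time: 51.9
tool_pos: [0.5907, 0.0205, 0.1045]
orientation: [-2.751, -1.516, 0.0]
ft_force: [0.6, 0.1, -1.2]
grip_width: 0.405
```

Request:
servo_tool(commands="0 0 0 -.012 0 0 0;0 0 0 -.016 0 0 0;0 0 0 -.012 0 0 0;0 0 0 0 0 0 0;0 0 0 0 0 0 0")

```text
time: 52.52
tool_pos: [0.5909, 0.0205, 0.0848]
orientation: [2.752, 1.516, 0.0]
ft_force: [-0.1, 0.3, -0.3]
grip_width: 0.409
```

Request:
servo_tool(commands="1 0 0 0 0 0 0;1 0 0 0 0 0 0;1 0 0 0 0 0 0;1 0 0 .04 0 0 0;1 0 0 .08 0 0 0;1 0 0 .06 0 0 0;1 0 0 0 0 0 0")

```text
time: 53.4
tool_pos: [0.5919, 0.0204, 0.1768]
orientation: [2.75, 1.515, 0.005]
ft_force: [0.1, 0.4, -0.5]
grip_width: 0.997
```

```bash
python3 - <<'E'
from fit import *
ims={c:snap(c,c+'12.png') for c in('top','scene')};print(manip.sense()['tool_pos'])
cv2.imwrite('pics/z15.png',cv2.resize(ims['scene'][170:290,190:310],None,fx=5,fy=5,interpolation=2)[:,:,::-1])
print(spot('scene','cap'),spot('top','cap'))
E
```

```text
[0.5907513  0.02043315 0.1743901 ]
[(0.85, array([0.4205, 0.093 , 0.0304])), (0.56, array([ 0.5637, -0.1191,  0.025 ]))] [(0.61, array([ 0.5508, -0.1377,  0.0332]))]
```

View pics/z15.png

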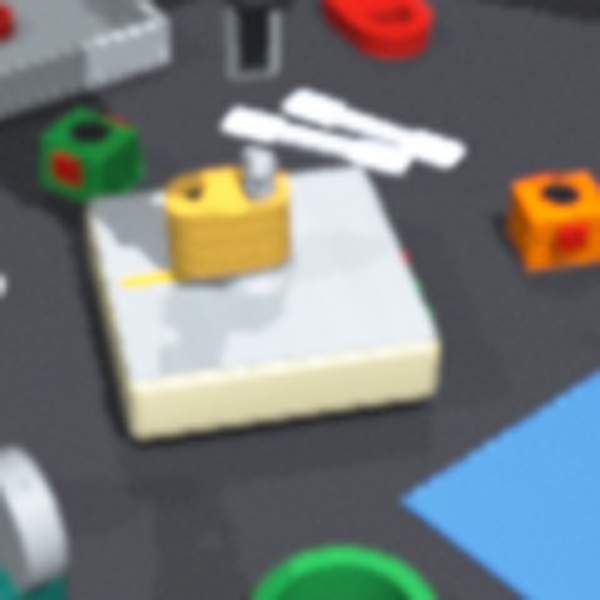

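All three brass weights are stacked flat on the shaft, and the cap hasn't moved (scene px 302,214). Now I'll fetch the cap at the same grip pose as before.

Request:
servo_tool(commands="1 -.0897 .0322 0 0 0 .001;1 -.0897 .0322 0 0 0 .001;1 -.0897 .0322 0 0 0 .001;1 -.0897 .0322 0 0 0 .001;1 0 0 -.09 0 0 0;1 0 0 -.09 0 0 0;1 0 0 -.09 0 0 0;1 0 0 -.04 0 0 0")

```text
time: 54.6
tool_pos: [0.4095, 0.0848, 0.0172]
orientation: [-2.748, -1.518, 0.005]
ft_force: [-0.4, -0.0, 0.7]
grip_width: 1.001
```

Request:
servo_tool(commands="1 0 0 -.02 0 0 0;1 0 0 0 0 0 0;1 0 0 0 0 0 0")

```text
time: 54.98
tool_pos: [0.4119, 0.0848, 0.0103]
orientation: [2.75, 1.519, 0.001]
ft_force: [0.6, 0.1, -0.0]
grip_width: 1.001
```

Request:
servo_tool(commands="1 -.001 0 -.014 0 0 0;1 0 0 0 0 0 0;1 0 0 0 0 0 0;0 0 0 0 0 0 0;0 0 0 0 0 0 0;0 0 0 0 0 0 0;0 0 0 0 0 0 0;0 0 0 0 0 0 0")

```text
time: 55.98
tool_pos: [0.4111, 0.0848, 0.0033]
orientation: [2.75, 1.519, 0.001]
ft_force: [-4.7, 0.2, 19.0]
grip_width: 0.439
```

Request:
servo_tool(commands="0 0 0 .02 0 0 0;0 0 0 .06 0 0 0;0 0 0 .08 0 0 0;0 0 0 .08 0 0 0;0 0 0 .08 0 0 0;0 0 0 .02 0 0 0;0 0 0 0 0 0 0;0 0 0 0 0 0 0")

```text
time: 56.98
tool_pos: [0.4102, 0.0848, 0.1715]
orientation: [-2.749, -1.518, 0.003]
ft_force: [-0.6, -0.6, -1.2]
grip_width: 0.434
```

Request:
servo_tool(commands="0 .0854 -.0294 0 0 0 0;0 .0854 -.0294 0 0 0 0;0 .0854 -.0294 0 0 0 0;0 .0854 -.0294 0 0 0 0;0 0 0 0 0 0 0;0 0 0 0 0 0 0")

```text
time: 57.72
tool_pos: [0.5808, 0.0262, 0.1714]
orientation: [-2.749, -1.518, 0.003]
ft_force: [0.2, -0.1, -2.9]
grip_width: 0.431
```

Request:
servo_tool(commands="0 0 0 -.04 0 0 0;0 0 0 -.04 0 0 0;0 0 0 -.01 0 0 0;0 0 0 0 0 0 0;0 0 0 0 0 0 0")

```text
time: 58.35
tool_pos: [0.5819, 0.0261, 0.1284]
orientation: [2.75, 1.519, 0.001]
ft_force: [0.8, -0.2, -2.2]
grip_width: 0.429
```

```bash
python3 - <<'E'
from h import *
b=snap('scene','s13.png')[140:250,190:300];print(manip.sense()['tool_pos'])
cv2.imwrite('pics/z16.png',cv2.resize(b,None,fx=5,fy=5,interpolation=2)[:,:,::-1])
E
```

```text
[0.58195252 0.02609625 0.12839314]
```

View pics/z16.png

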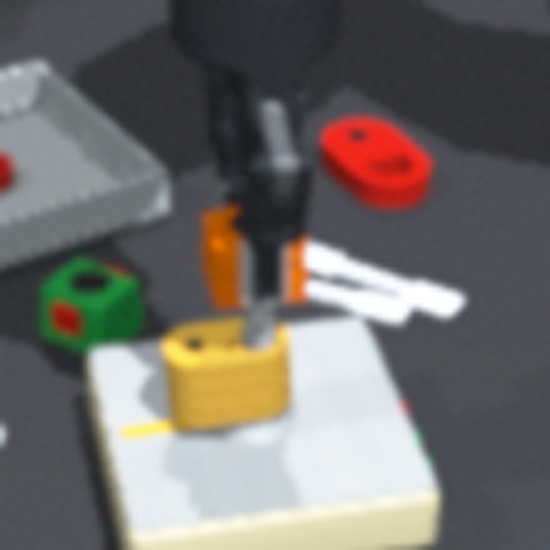

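The cap is right above the shaft, at (0.5819, 0.0261), the same place it was pinched. I'll lower it slowly.

Request:
servo_tool(commands="0 0 0 -.012 0 0 0;0 0 0 -.01 0 0 0;0 0 0 -.008 0 0 0;0 0 0 0 0 0 0")

```text
time: 58.9
tool_pos: [0.5815, 0.0261, 0.1122]
orientation: [-2.75, -1.519, 0.001]
ft_force: [-0.1, -0.2, -1.1]
grip_width: 0.43
```

Request:
servo_tool(commands="0 0 0 -.006 0 0 0;0 0 0 0 0 0 0")

```text
time: 59.15
tool_pos: [0.5817, 0.026, 0.1095]
orientation: [-2.75, -1.519, 0.0]
ft_force: [0.2, 0.1, -1.9]
grip_width: 0.427
```

Request:
servo_tool(commands="0 0 0 -.006 0 0 0;0 0 0 -.006 0 0 0;0 0 0 0 0 0 0")

```text
time: 59.52
tool_pos: [0.5815, 0.0261, 0.1034]
orientation: [-2.75, -1.519, 0.001]
ft_force: [-0.0, -0.0, -2.1]
grip_width: 0.428
```

Request:
servo_tool(commands="0 0 0 -.004 0 0 0;0 0 0 -.003 0 0 0;0 0 0 0 0 0 0")

```text
time: 59.9
tool_pos: [0.5816, 0.0261, 0.1]
orientation: [-2.75, -1.519, 0.0]
ft_force: [-0.1, -0.3, -2.2]
grip_width: 0.432
```

Request:
servo_tool(commands="0 0 0 -.002 0 0 0;0 0 0 0 0 0 0;0 0 0 0 0 0 0")

```text
time: 60.28
tool_pos: [0.5817, 0.0261, 0.0992]
orientation: [2.75, 1.519, -0.0]
ft_force: [-0.8, -0.1, -1.8]
grip_width: 0.431
```

Request:
servo_tool(commands="0 0 0 -.002 0 0 0;0 0 0 0 0 0 0;0 0 0 0 0 0 0")

```text
time: 60.65
tool_pos: [0.5819, 0.026, 0.0986]
orientation: [2.75, 1.519, 0.001]
ft_force: [-1.6, 0.0, 6.0]
grip_width: 0.429
```

Request:
servo_tool(commands="0 0 0 -.003 0 0 0;0 0 0 0 0 0 0;0 0 0 0 0 0 0")

```text
time: 61.02
tool_pos: [0.582, 0.026, 0.0983]
orientation: [2.749, 1.518, 0.002]
ft_force: [-7.4, -0.4, 22.7]
grip_width: 0.431
```

The stop is felt at TCP z of about 0.0985, as predicted. I'll release.

Request:
servo_tool(commands="1 0 0 0 0 0 0;1 0 0 0 0 0 0;1 0 0 0 0 0 0;1 0 0 0 0 0 0;1 0 0 .04 0 0 0;1 0 0 .08 0 0 0;1 0 0 .08 0 0 0;1 0 0 0 0 0 0")

```text
time: 62.02
tool_pos: [0.583, 0.026, 0.1993]
orientation: [2.748, 1.518, 0.006]
ft_force: [-0.5, -0.3, -1.1]
grip_width: 1.002
```

Request:
servo_tool(commands="1 -.1 .06 .05 0 0 0;1 -.1 .06 .05 0 0 0;1 -.1 .06 0 0 0 0;1 -.1 .06 0 0 0 0;1 0 0 0 0 0 0;1 0 0 0 0 0 0")

```text
time: 62.78
tool_pos: [0.3834, 0.1452, 0.2455]
orientation: [2.75, 1.52, -0.0]
ft_force: [0.3, -0.1, -0.5]
grip_width: 0.999
```

```bash
python3 - <<'E'
from h import *
a=snap('top','t14.png');b=snap('scene','s14.png');print(manip.sense()['tool_pos'])
z0=cv2.imread('pics/scene0.png')[:,:,::-1]
cv2.imwrite('pics/z17.png',np.hstack([cv2.resize(x[170:270,200:300],(390,390),interpolation=2) for x in (b,z0)])[:,:,::-1])
cv2.imwrite('pics/z18.png',cv2.resize(a[80:280,130:430],None,fx=2.5,fy=2.5,interpolation=2)[:,:,::-1])
print(spot('scene','cap'),spot('scene','old_weight'))
E
```

```text
[0.38396824 0.14478818 0.24548082]
[(0.8, array([0.5885, 0.0364, 0.1267])), (0.62, array([ 0.563 , -0.1194,  0.0272]))] [(0.85, array([ 0.3192, -0.1351,  0.0151])), (0.57, array([ 0.5137, -0.3065,  0.0132]))]
```

View pics/z17.png

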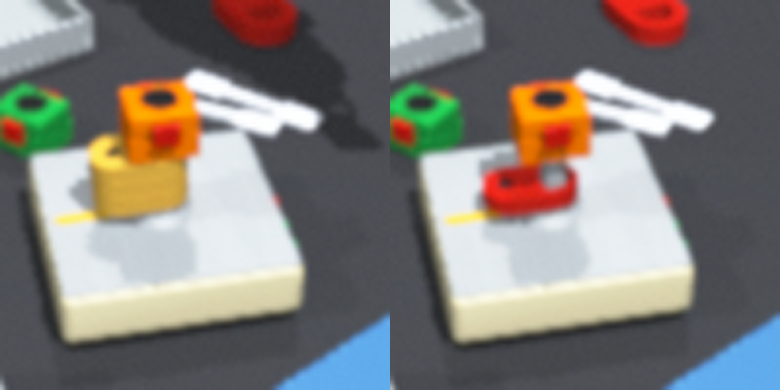

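View pics/z18.png

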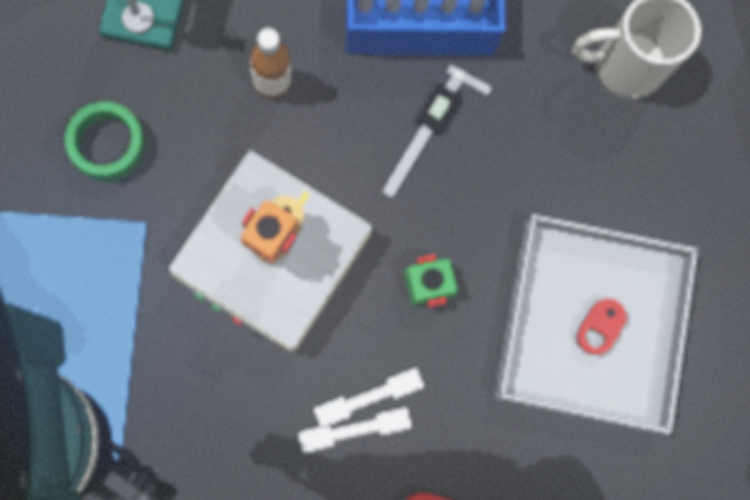

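The cap sits on the same pixels as at the start (scene view, side by side). Both red buttons stick out in the top view, the red weight is flat in the tray, and the bystanders look unmoved. Handing in.

```bash
python3 -c "
from bench import manip
print(manip.finish_job())"
```

```text
the job is handed in; nothing more can be done
None
```

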